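Plug the purge filter into the gas manifold and tug-test it

TASK

Take the purge filter (the stem with the thick ribbed metal body) out of the white rack and push it into the open push-in coupling on the gas manifold, on past the resistance of the spring pawl until it is fully home against the stop. Then, still holding it, pull it gently upward until you feel the pawl catch, keep a light, steady pull of about 12 N on it for a second, and let go, leaving it upright in the coupling. Press and pull by feel and do not force it, and do not disturb the other things.

Things in the scene. Friction and masses are not known exactly. Their poses are not given: they have to be found in the camera images.
- filter_grip (a point): Centre of the purge filter's thick body, the part to grip: aluminium, 24 mm diameter, 40 mm long, with two thin dark rings and a brass cap 18 mm wide on top. It lies 80 mm above the nose. The filter is one of three stems standing in the rack; which hole varies. The other two lack it: a plain 14 mm rod, and one topped by a black 32 mm disc. z points up along the stem.
- filter_tip (a point): Centre of the filter's nose end (its lowest point), on its axis, 80 mm below filter_grip; z points up along the stem. In the rack it stands on the hole's floor, 12 mm above the table.
- filter: The purge filter as a whole: a straight, round, rigid stem, 111 mm long, about 0.14 kg, origin at the nose. From the nose up: blunt rounded nose 5.5 mm high; 14 mm diameter up to 10.5 mm; a ring groove 7.6 mm in diameter from 10.5 to 30 mm, its upper end rounded; 14 mm diameter from 35 to 60 mm; thick body from 60 to 100 mm; cap.
- coupling_mouth (a point): Centre of the mouth of the open push-in coupling (a grey round collar, 35 mm wide, on the manifold), 84 mm above the table, z up; the bore goes straight down, flared from 24 to 16 mm diameter over the first 4 mm, then 16 mm. Inside, unseen, a spring pawl in the side wall meets the nose 9 to 26 mm above the stop; passing it takes about 5 to 15 N. The collar is fixed: nothing to press or release.
- coupling_stop (a point): Centre of the hard stop at the bottom of the bore, 40 mm below the mouth: fully home, the nose is here. From there the filter lifts only 2 to 11 mm (it varies, unseen) until its groove catches solidly under the pawl; a sound tug is 10 to 15 N kept up there for a second, no more and no less. On the stop or caught, force rises by 10 N or more per mm. The coupling breaks above 50 N, pressing or pulling.
- manifold: Fixed aluminium gas manifold, 70 x 200 x 40 mm, origin at the centre of its underside, long axis y, z up. It carries two couplings, 100 mm apart: the open one at its y = -50 mm, and at y = +50 mm one closed by a fixed black cap that rises to 106 mm above the table.
- rack: Fixed white plastic rack, 60 x 230 x 60 mm, origin at the centre of its underside, long axis y, z up. Three upright holes 15.6 mm in diameter and 48 mm deep at its y = -75, 0 and +75 mm hold the three stems.
- probe: A bystander: plain steel rod standing in the rack, 14 mm diameter, 98 mm long, origin at its lower end. Leave it in the rack.
- blank: A bystander: steel stem with a black disc on top standing in the rack, 83 mm long, origin at its lower end. Leave it in the rack.
- cup0: A bystander: white plastic ring, 32 mm diameter, 22 mm high.
- cup1: A bystander: white plastic ring, 32 mm diameter, 22 mm high.
- cup2: A bystander: white plastic ring, 32 mm diameter, 22 mm high.
- holder: A bystander: steel ring, 48 mm diameter, 14 mm high.
- brush: A bystander: brush 160 mm long, lying.
- jar: A bystander: small amber jar, 56 mm diameter, 70 mm high.
There are look-alikes about, which are no part of the job. There is more than one size of the filter; the job needs the smaller.

How it is judged:
On the way, in this order (a step that is already met when the one before it is completed fails the run):
1. the filter is pushed fully home: its nose within 1 mm of the stop in the open coupling (z of filter_tip in the frame of coupling_mouth below -0.039 m and horizontal distance between filter_tip and coupling_mouth below 0.004 m and angle between filter_tip's own z axis and vertical below 0.1 rad), for 0.1 s.
2. tug test: the filter is drawn up against the pawl and held there with 8 to 17 N, still locked in (z of filter_tip in the frame of coupling_mouth between -0.0387 and -0.0275 m and contact force between filter and pawl_c0 between 8 and 17 N and horizontal distance between filter_tip and coupling_mouth below 0.004 m), for 0.5 s.
At the end, for the whole second after the job is handed in: After being pushed to the stop and tug-tested, the purge filter stands released and at rest in the open coupling, its nose no more than 12.5 mm above the stop and within 4 mm of the bore's axis, leaning less than 0.1 rad (z of filter_tip in the frame of coupling_mouth below -0.0275 m and horizontal distance between filter_tip and coupling_mouth below 0.004 m and angle between filter_tip's own z axis and vertical below 0.1 rad and linear speed of filter below 0.02 m/s and contact force between the fingers and filter below 0.1 N); the robot touches nothing.
It fails at once if while held, the filter presses or pulls on the manifold and its coupling with more than 50 N ((contact force between filter and manifold above 50 N or contact force between filter and pawl_c0 above 50 N) and contact force between the fingers and filter above 1 N).
It fails at once if the robot presses on the manifold with more than 15 N (contact force between the arm and manifold above 15 N).
It fails at once if a bystander on the table is moved by more than 30 mm (distance of any of cup0, cup1, cup2, holder, brush, jar from where it was at the start of the episode above 0.03 m).
It fails at once if another stem in the rack is moved by more than 15 mm (distance of any of probe, blank from where it was at the start of the episode above 0.015 m).
It also fails if it takes over 72 s, if anything falls off the work surface, if the arm or the gripper's body presses on something with over 40 N, if the wrist force passes 120 N, or if a joint passes its speed limit or range.

ROBOT

A 7-joint arm with a two-finger parallel gripper is mounted at the origin on the work surface. World frame = base frame: x ahead of the robot, y to its left, z up, the work surface at z = 0. Lengths are in m, angles in rad, forces in N, time in s.
With the tool pointing down it reaches from about 0.4 to 0.875 m from the base axis. Payload 6.5 kg.
Tool frame: the origin (TCP) lies between the finger pads; the fingertips stand 8 mm ahead of it and the grasp point (between the pads) lies 11 mm behind it (ctrl.tip_reach is the z of the fingertips in the tool frame, in m); z points along the fingers, y is the line along which they close (so a half turn about z gives the same grasp; the last joint's range is limited). The gripper opens to 85 mm and grips with 20 to 120 N. Pads are 22 mm wide; open, the fingers measure 114 mm over their backs; the gripper's body (76 mm by 85 mm) begins 54 mm behind the grasp point. The pads swing forward as they close: fully open they stand 13 mm farther back than shut.
Start: joints at [1.091, 0.536, -0.004, 1.538, 0.003, 1.067, -0.071], TCP at [0.261, -0.595, 0.239] pointing down, gripper open.
Joint ranges: [-2.7, 2.7], [-0.37, 2.16], [-1.27, 1.26], [0.24, 2.4], [-1.31, 4.45], [0.19, 1.91], [-2.76, 2.76]. Speed limits (rad/s): [2.39, 2.39, 3.14, 3.14, 3.14, 3.14, 3.14].

INTERFACE

Orientations are given as a unit quaternion [w, x, y, z].
In Python, from bench import ctrl, vision gives the robot as it stands.
- The arm moves only by the shell command python3 -m inch 'ROWS'. ROWS is text: rows parted by semicolons, each of 7 numbers parted by spaces: the shift along the world's x, y, z in mm, then the turn, a rotation vector about the world's x, y, z in rad, then the opening, from -1 (shut) to 1 (fully open). A call has 1 to 5 rows; each row shifts and turns the commanded pose from where the row before left it; what a row does not reach is not made up. A row lasts 1/8 s, in which the tool goes at most 62.5 mm and 10.7 degrees, less where a joint would pass 70% of its speed; a pose out of reach is approached as far as the arm can. A call with a gripper value outside its range is refused whole. The fingers move at their own pace and stop on an object; the grip force is fixed at half the most. Time passes only in rows, so rows that do not move let the fingers close. It gives the time, the measured TCP pose, the force, the opening and the grip force at its end, in the units of the state.
- ctrl.get_state(): the state, without advancing time (a new reading comes with each control period).
- vision.read_camera(name): name is "scene" or "side" or "wrist"; returns the picture (480x640x3 uint8, red, green, blue); there is no depth.
- vision.calibration(name): a dict with "fx", "fy", "cx", "cy" (pixels), "k1" (the pictures are not rectified: a ray, as slopes to the right and down, at radius r is drawn at 1 + k1 r^2 times it, then the intrinsics apply), "rvec" (rotation vector, rad) and "tvec" (3), from world to camera coordinates, as OpenCV has them; the wrist camera has in their place "T_tool_cam" (4x4, takes a point from camera to tool coordinates, whose origin is the TCP and whose axes are the flange's). Camera axes: x right, y down, z forward; pixel columns grow to the right and rows downward; lengths in m; the calibration is good to about 2 mm. A picture is of the moment at which its call begins: read the wrist's pose just before it. calibration takes no time and is no camera call.
- ctrl.job_done(): hands the job in; it is judged then, once.
The state is a dict: "clock": time; "joints": joint angles; "joint_velocities": joint speeds; "tau": joint torques, N m; "eef_pos": TCP position; "tcp_rot": TCP orientation; "ft_force": force on the tool from outside, world axes, zero at the start; "torque": the same for the moment, N m; "opening": finger opening in m; "grasp_force": force on a finger pad.
Only numpy, scipy, OpenCV 4.12 (cv2) and the standard library are available. Lean on these libraries where they do the work, as an engineer would, in place of code of your own. Each camera call takes 0.05 s, during which the arm holds its last target. There are 200 camera calls.

## Working session

There is one attempt and no reset: what is moved stays moved. The work goes in short steps, Python scripts to look and compute and a shell command to move; the robot and the scene stay as the last step left them, time stands still between calls to the robot, and variables do not carry over. Pictures are saved under pics/ and viewed, at most 10 in all, crops included, and the job is handed in when it is done.

```bash
mkdir -p pics; ls
cat > h.py <<'E'
import numpy as np, cv2
from bench import ctrl, vision
def K(c): return np.array([[c['fx'],0,c['cx']],[0,c['fy'],c['cy']],[0,0,1.]])
def Rq(q): 
    from scipy.spatial.transform import Rotation as R
    return R.from_quat([q[1],q[2],q[3],q[0]]).as_matrix()
def cam(name,st=None):
    c=vision.calibration(name)
    if 'T_tool_cam' in c:
        T=np.eye(4);T[:3,:3]=Rq(st['tcp_rot']);T[:3,3]=st['eef_pos'];T=T@np.array(c['T_tool_cam'])
        return c,T[:3,:3],T[:3,3]
    R=cv2.Rodrigues(np.array(c['rvec'],float))[0]
    return c,R.T,-R.T@np.array(c['tvec'],float).ravel()
def ray(name,px,st=None):
    c,R,o=cam(name,st)
    u=cv2.undistortPoints(np.array([[px]],float),K(c),np.array([c['k1'],0,0,0,0.]))[0,0]
    d=R@np.array([u[0],u[1],1]);return o,d/np.linalg.norm(d)
def onz(name,px,z,st=None):
    o,d=ray(name,px,st);return o+d*(z-o[2])/d[2]
def proj(name,P,st=None):
    c,R,o=cam(name,st);p=R.T@(np.array(P)-o)
    s=p[:2]/p[2];s=s*(1+c['k1']*(s@s));return s*[c['fx'],c['fy']]+[c['cx'],c['cy']]
def tri(rs):
    A=sum(np.eye(3)-np.outer(d,d) for o,d in rs);b=sum((np.eye(3)-np.outer(d,d))@o for o,d in rs)
    return np.linalg.solve(A,b)
def shot(name,fn=None):
    st=ctrl.get_state();im=vision.read_camera(name)[:,:,::-1].copy()
    if fn: cv2.imwrite('pics/'+fn,im)
    return st,im
E
python3 - <<'E'
from h import *
for n in('scene','side','wrist'): shot(n,n+'0.png')
print(ctrl.get_state()); print(cam('scene'),cam('side'));print(ctrl.tip_reach)
E
```

```text
pics
{'clock': 0.15, 'joints': array([ 1.09077584,  0.53702334, -0.00444021,  1.53859797,  0.00258557,
        1.06729397, -0.07120307]), 'joint_velocities': array([-2.59725238e-04, -2.56716757e-03, -1.70477069e-03, -5.58239169e-03,
        4.40068839e-06, -2.38783989e-04,  1.45356558e-04]), 'tau': array([ 1.87764279e-03, -5.83784473e+01,  1.04973279e+00, -2.59348065e+01,
        1.24252198e-02,  6.49238689e-03, -4.33553737e-05]), 'eef_pos': array([ 0.26118852, -0.59471984,  0.23861289]), 'tcp_rot': array([-6.34296008e-04,  9.78663688e-01,  2.05467645e-01, -1.76718124e-04]), 'ft_force': array([-0.90336252, -0.0017309 ,  0.05834863]), 'torque': array([0.06240856, 0.02956052, 0.00159292]), 'grasp_force': 0.0, 'opening': 0.08533762417556931}
({'fx': 487.5791486733383, 'fy': 487.5791486733383, 'cx': 318.68127978592366, 'cy': 243.53783126084667, 'k1': -0.06638076278818435, 'rvec': array([ 0.84822697,  2.73894602, -0.79321016]), 'tvec': array([ 0.52344553, -0.17620522,  1.17918143])}, array([[-0.82469043,  0.47714457, -0.3036754 ],
       [ 0.56558183,  0.69734284, -0.44026147],
       [ 0.0016975 , -0.53483271, -0.84495627]]), array([0.87384428, 0.34597232, 0.90122787])) ({'fx': 456.84545185082845, 'fy': 456.84545185082845, 'cx': 317.5379011256375, 'cy': 233.9681082603036, 'k1': 0.024799238244439803, 'rvec': array([ 2.04761905, -0.78677944,  0.42650238]), 'tvec': array([-0.44640772,  0.26724612,  0.57596967])}, array([[ 0.74078714, -0.37106981,  0.55994786],
       [-0.67171867, -0.4158172 ,  0.61309876],
       [ 0.00533351, -0.83030311, -0.55728655]]), array([ 0.10734708, -0.54186115,  0.54525635]))
0.008
```

View pics/scene0.png

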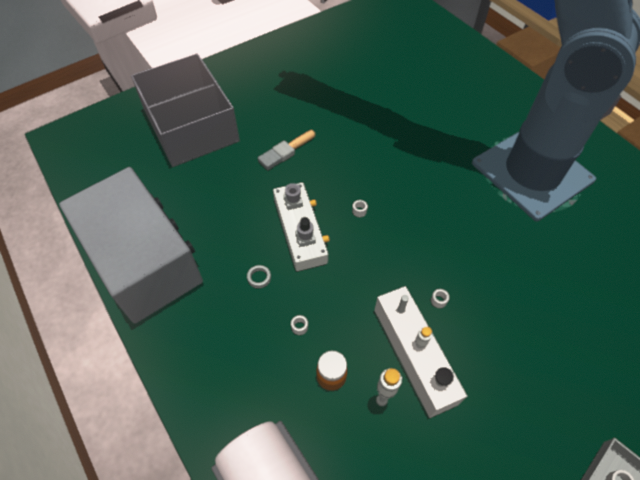

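View pics/side0.png

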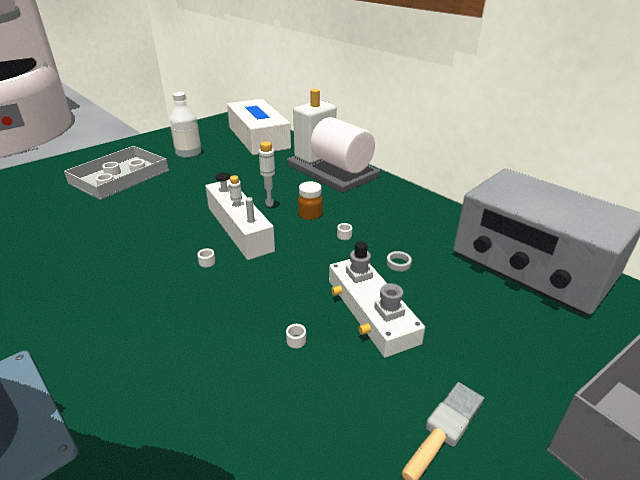

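Scene: in the rack stand a plain rod (403,301), a brass-capped stem (426,331) and a black-disc stem (444,377). A bigger brass-capped filter stands loose on the table (392,377). 
What could be mistaken for the filter: the big one (392,377), which is the wrong size, plus the rod and the disc. I choose the rack stem (426,331). 
Couplings: open (293,190), capped (305,226); in the side view, open (391,292), capped (360,255).

Run:
```python
from h import *
S=cv2.imread('pics/scene0.png');D=cv2.imread('pics/side0.png')
def crop(im,x,y,w=50,h=50,s=8): return cv2.resize(im[y-h//2:y+h//2,x-w//2:x+w//2],None,fx=s,fy=s,interpolation=cv2.INTER_CUBIC)
top=np.hstack([crop(S,426,338,50,36),crop(S,293,192,50,36)]);bot=np.hstack([crop(D,236,190,50,36),crop(D,391,298,50,36)])
cv2.imwrite('pics/crops.png',np.vstack([top,bot]))
def brass(im,x,y,r=10):
    h=cv2.cvtColor(im,cv2.COLOR_BGR2HSV);m=cv2.inRange(h,(12,130,120),(30,255,255))
    k=np.zeros_like(m);k[y-r:y+r,x-r:x+r]=m[y-r:y+r,x-r:x+r];M=cv2.moments(k,True);return M['m10']/M['m00'],M['m01']/M['m00'],M['m00']
a=brass(S,426,331);b=brass(D,235,181)
print(a,b)
P=tri([ray('scene',a[:2]),ray('side',b[:2])]);print('cap',P,proj('scene',P),proj('side',P))
print('cap z.119', onz('scene',a[:2],.119),onz('side',b[:2],.119))
q=tri([ray('scene',(293,187)),ray('side',(391.5,290))]);print('mouth',q,onz('scene',(293,187),.084),onz('side',(391.5,290),.084))
for n,p,z in(('rod',(404.5,297),.11),('disc',(444,376),.095),('capd',(304,221),.106)):print(n,onz('scene',p,z))
```

```text
(426.36619718309856, 331.15492957746477, 71.0) (233.75, 179.0, 60.0)
cap [0.54202381 0.18878439 0.11966216] [425.80144207 331.17922452] [233.27626149 178.92597605]
cap z.119 [0.54091291 0.18917234 0.119     ] [0.54323534 0.18900941 0.119     ]
mouth [ 0.54678651 -0.22668342  0.08851566] [ 0.54445413 -0.22917555  0.084     ] [ 0.55187849 -0.22402565  0.084     ]
rod [0.52635912 0.11499383 0.11      ]
disc [0.5592291  0.26280682 0.095     ]
capd [ 0.58213566 -0.12861197  0.106     ]
```

View pics/crops.png

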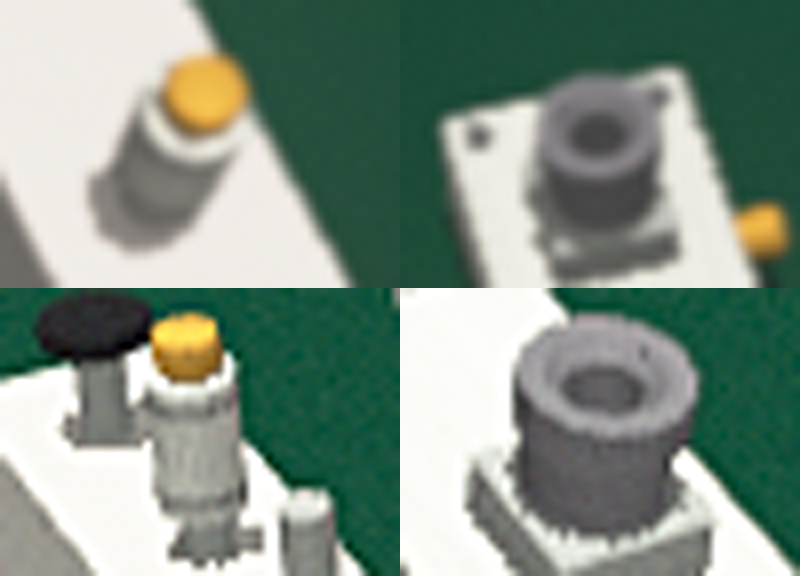

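The crop confirms the ribbed body with the brass cap in the middle hole. The collar mouth centre is at scene (293,190) and side (391.8,290.9).

```bash
python3 - <<'E'
from h import *
a,b=(293,190),(391.8,290.9)
print(tri([ray('scene',a),ray('side',b)]),onz('scene',a,.084),onz('side',b,.084))
c=vision.calibration('wrist');print(c)
E
python3 -m inch '28 40 0 0 0 0 1;28 40 0 0 0 0 1;28 40 0 0 0 0 1;28 40 0 0 0 0.1 1;28 40 0 0 0 0.1 1'
```

```text
[ 0.54970773 -0.22423558  0.08329925] [ 0.54889208 -0.2222871   0.084     ] [ 0.55060939 -0.22568849  0.084     ]
{'fx': 335.88730069472996, 'fy': 335.88730069472996, 'cx': 318.0583465581424, 'cy': 237.61752614770757, 'k1': -0.027917534781779177, 'T_tool_cam': array([[-2.80854664e-04, -9.52600096e-01, -3.04225208e-01,
         7.74374872e-02],
       [ 9.99999949e-01, -2.20857774e-04, -2.31622862e-04,
        -5.66363097e-04],
       [ 1.53453458e-04, -3.04225258e-01,  9.52600110e-01,
        -1.34046272e-01],
       [ 0.00000000e+00,  0.00000000e+00,  0.00000000e+00,
         1.00000000e+00]])}
clock: 0.78
eef_pos: [0.402, -0.3936, 0.2392]
tcp_rot: [-0.0, 0.953, 0.304, -0.0]
ft_force: [0.6, 0.5, -0.2]
opening: 0.0857
grasp_force: 0.0
```

```bash
python3 -m inch '37 42 0 0 0 0.1 1;37 42 0 0 0 0.1 1;37 42 0 0 0 0.1 1;36 42 0 0 0 0 1;0 0 0 0 0 0 1'
python3 - <<'E'
from h import *
st,im=shot('wrist','w1.png');np.save('st1.npy',st,allow_pickle=True)
print(st['eef_pos'],proj('wrist',(.55,-.224,.084),st))
E
```

```text
clock: 1.4
eef_pos: [0.5513, -0.2213, 0.2391]
tcp_rot: [-0.001, 0.896, 0.445, 0.001]
ft_force: [-0.3, -0.3, -1.0]
opening: 0.0851
grasp_force: 0.0
[ 0.55133004 -0.22134451  0.2391297 ] [319.65375209 225.78077034]
```

View pics/w1.png

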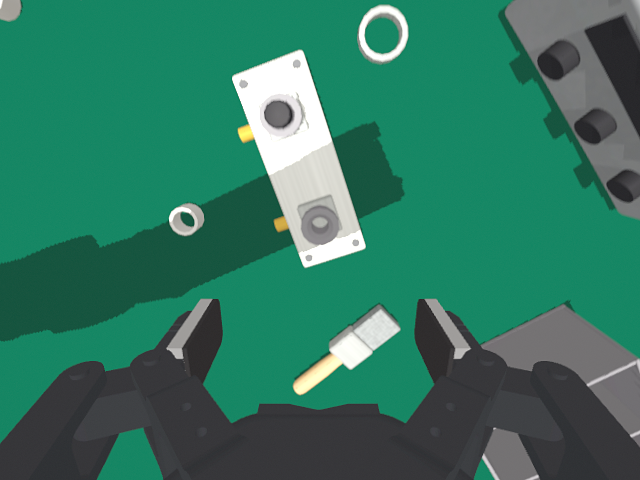

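Wrist view: the open collar is at (320,223) and the capped one at (279,114). The prediction agrees to about 3 px. I'll refine the collar with circles and move on to the rack.

Run:
```python
from h import *
st=np.load('st1.npy',allow_pickle=True).item();im=cv2.imread('pics/w1.png')
x0,y0=285,188
g=cv2.resize(cv2.cvtColor(im[y0:y0+70,x0:x0+70],cv2.COLOR_BGR2GRAY),None,fx=6,fy=6,interpolation=cv2.INTER_CUBIC)
cv2.imwrite('pics/c1.png',cv2.createCLAHE(4).apply(g))
for lo,hi in((70,100),(102,130)):
    c=cv2.HoughCircles(cv2.GaussianBlur(g,(0,0),3),cv2.HOUGH_GRADIENT,1.5,20,param1=60,param2=15,minRadius=lo,maxRadius=hi)
    for u in (c[0][:3] if c is not None else []):
        p=(x0+(u[0]+.5)/6-.5,y0+(u[1]+.5)/6-.5);print(p,u[2]/6,onz('wrist',p,.084,st))
```

```text
(np.float32(323.70834), np.float32(228.20833)) 14.166667 [ 0.55153455 -0.22799216  0.084     ]
(np.float32(317.70834), np.float32(228.45833)) 16.516666 [ 0.5471106  -0.22493189  0.084     ]
(np.float32(312.95834), np.float32(229.20833)) 12.041667 [ 0.54329397 -0.22291672  0.084     ]
(np.float32(318.70834), np.float32(226.20833)) 18.175001 [ 0.54908728 -0.22380575  0.084     ]
(np.float32(318.95834), np.float32(222.70833)) 21.25 [ 0.55121858 -0.22136052  0.084     ]
(np.float32(321.95834), np.float32(224.70833)) 17.875 [ 0.55223871 -0.22445054  0.084     ]
```

View pics/c1.png

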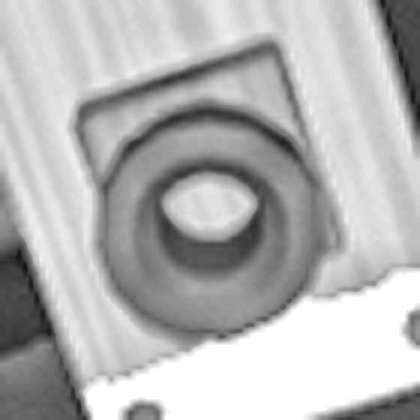

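```bash
python3 -m inch '0 50 0 0 0 0.1 1;0 50 0 0 0 0.1 1;0 50 0 0 0 0.1 1;0 50 0 0 0 0.08 1;0 50 0 0 0 0.06 1'; python3 -m inch '0 50 0 0 0 0 1;0 50 0 0 0 0 1;-10 40 0 0 0 0 1;0 0 0 0 0 0 1'
python3 - <<'E'
from h import *
st,im=shot('wrist','w2.png');np.save('st2.npy',st,allow_pickle=True)
R=Rq(st['tcp_rot']);print(st['eef_pos'],np.degrees(np.arctan2(R[1,1],R[0,1])),proj('wrist',(.542,.189,.123),st))
E
```

```text
clock: 2.08
eef_pos: [0.5479, 0.0221, 0.2392]
tcp_rot: [0.0, 0.78, 0.626, -0.001]
ft_force: [0.3, 0.3, 0.2]
opening: 0.0858
grasp_force: 0.0
clock: 2.58
eef_pos: [0.5372, 0.1652, 0.2393]
tcp_rot: [-0.001, 0.778, 0.628, 0.0]
ft_force: [0.6, -1.4, -0.2]
opening: 0.0852
grasp_force: 0.0
[0.53719662 0.1652304  0.23926255] -12.196796723015868 [318.71820377 205.00187241]
```

The collar centre in the crop is (210,223), which is pixel (320,225). The estimate of (0.550,-0.224) projects to (319.7,225.8), so they agree within 1 mm. Next I check the filter.

Run:
```python
from h import *
st=np.load('st1.npy',allow_pickle=True).item();print('mouth',onz('wrist',(320,225),.084,st))
st=np.load('st2.npy',allow_pickle=True).item();im=cv2.imread('pics/w2.png')
h=cv2.cvtColor(im,cv2.COLOR_BGR2HSV);m=cv2.inRange(h,(12,130,120),(30,255,255))
n,l,s,c=cv2.connectedComponentsWithStats(m)
for i in range(1,n):
    if s[i,4]>30: print(s[i],c[i],onz('wrist',c[i],.123,st))
```

```text
mouth [ 0.55090404 -0.22335735  0.084     ]
[ 451  111   45   39 1366] [473.34480234 129.8579795 ] [0.66168616 0.21931316 0.123     ]
[450 180  47  56 837] [463.86857826 199.37514934] [0.65057807 0.17011443 0.123     ]
[309 193  22  22 378] [319.66402116 203.61904762] [0.542926  0.1898921 0.123    ]
```

View pics/w2.png

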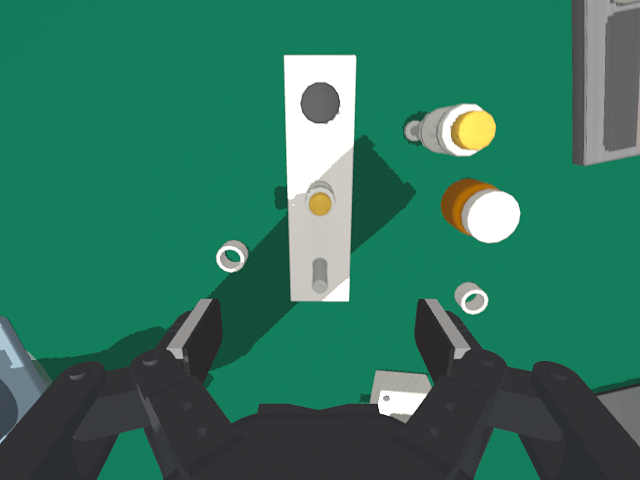

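The wrist view shows the filter cap at (320,204) between the disc (320,103) and the rod (319,275). The big filter (473,130) and the jar stand well clear of the fingers. Now I descend and grip.

```bash
python3 -m inch '5 24 0 0 0 0 1;0 0 -40 0 0 0 1;0 0 -40 0 0 0 1;0 0 -40 0 0 0 1;0 0 -20 0 0 0 1'; python3 -m inch '0 0 -10 0 0 0 1;0 0 -8 0 0 0 1;0 0 0 0 0 0 1'
python3 - <<'E'
from h import *
st,im=shot('wrist');print(st['eef_pos'],st['ft_force'])
h=cv2.cvtColor(im,cv2.COLOR_BGR2HSV);m=cv2.inRange(h,(12,130,120),(30,255,255))
n,l,s,c=cv2.connectedComponentsWithStats(m)
for i in range(1,n):
    if s[i,4]>30: print(s[i],c[i],onz('wrist',c[i],.123,st))
print(Rq(st['tcp_rot'])[:,1:])
E
```

```text
clock: 3.25
eef_pos: [0.5429, 0.1835, 0.0971]
tcp_rot: [0.0, 0.781, 0.625, -0.002]
ft_force: [-0.1, 0.5, 0.1]
opening: 0.0851
grasp_force: 0.0
clock: 3.62
eef_pos: [0.5437, 0.1868, 0.0817]
tcp_rot: [0.0, 0.78, 0.626, 0.0]
ft_force: [-0.2, -0.6, 0.9]
opening: 0.0854
grasp_force: 0.0
[0.54371526 0.18684842 0.08167026] [-0.18895659 -0.5587293   0.91772522]
[ 291  343   49   45 1546] [315.2373868  366.34605433] [0.54290075 0.19074681 0.123     ]
[[ 9.76523246e-01  6.31776720e-04]
 [-2.15411190e-01  4.32336213e-05]
 [ 6.07631769e-04 -9.99999799e-01]]
```

```bash
python3 -m inch '-1 3 0 0 0 0 1;0 0 0 0 0 0 -1;0 0 0 0 0 0 -1;0 0 0 0 0 0 -1;0 0 0 0 0 0 -1'; python3 -m inch '0 0 0 0 0 0 -1;0 0 0 0 0 0 -1;0 0 0 0 0 0 -1;0 0 0 0 0 0 -1'
```

```text
clock: 4.3
eef_pos: [0.5427, 0.1898, 0.0815]
tcp_rot: [0.0, 0.78, 0.626, 0.0]
ft_force: [1.3, -0.7, 2.0]
opening: 0.0226
grasp_force: 58.5
clock: 4.8
eef_pos: [0.5427, 0.1898, 0.0815]
tcp_rot: [0.0, 0.78, 0.626, 0.0]
ft_force: [1.7, -2.4, 3.1]
opening: 0.023
grasp_force: 58.6
```

```bash
python3 -m inch '0 0 10 0 0 0 -1;0 0 10 0 0 0 -1;0 0 15 0 0 0 -1;0 0 20 0 0 0 -1;0 0 20 0 0 0 -1'; python3 -m inch '0 0 20 0 0 0 -1;0 0 20 0 0 0 -1;0 0 0 0 0 0 -1'; python3 -m inch '0 -40 0 0 0 0 -1;0 -50 0 0 0 0 -1;0 -50 0 0 0 0 -1;0 -50 0 0 0 0 -1;0 -50 0 0 0 0 -1'; python3 -m inch '0 -50 0 0 0 0 -1;0 -50 0 0 0 0 -1;4 -40 0 0 0 0 -1;4 -34 0 0 0 0 -1;0 0 0 0 0 0 -1'; python3 -m inch '0 0 0 0 0 0 -1;0 0 0 0 0 0 -1'
python3 - <<'E'
from h import *
st=ctrl.get_state();print(st['eef_pos'],st['ft_force'],Rq(st['tcp_rot'])[:,2])
shot('side','s3.png');shot('scene','c3.png');st,_=shot('wrist','w3.png');np.save('st3.npy',st,allow_pickle=True)
a=cv2.imread('pics/s3.png')[170:330,310:450];b=cv2.imread('pics/c3.png')[110:230,240:345]
f=lambda i:cv2.resize(i,(400,int(400*i.shape[0]/i.shape[1])),interpolation=cv2.INTER_CUBIC)
a,b=f(a),f(b);H=max(a.shape[0],b.shape[0]);z=np.zeros((H,800,3),np.uint8);z[:a.shape[0],:400]=a;z[:b.shape[0],400:]=b
cv2.imwrite('pics/v3.png',z)
E
```

```text
clock: 5.42
eef_pos: [0.5418, 0.1901, 0.1579]
tcp_rot: [-0.0, 0.779, 0.627, -0.0]
ft_force: [-0.7, -0.2, -1.3]
opening: 0.0225
grasp_force: 59.4
clock: 5.8
eef_pos: [0.543, 0.1906, 0.1986]
tcp_rot: [0.0, 0.779, 0.626, 0.002]
ft_force: [0.1, 0.8, -1.6]
opening: 0.0229
grasp_force: 59.4
clock: 6.42
eef_pos: [0.5414, -0.0516, 0.1958]
tcp_rot: [-0.001, 0.779, 0.627, -0.0]
ft_force: [0.1, 0.7, -1.5]
opening: 0.0223
grasp_force: 59.4
clock: 7.05
eef_pos: [0.5491, -0.2276, 0.1954]
tcp_rot: [-0.0, 0.781, 0.624, -0.001]
ft_force: [-0.4, 0.4, -2.2]
opening: 0.0224
grasp_force: 59.4
clock: 7.3
eef_pos: [0.5503, -0.2224, 0.1961]
tcp_rot: [-0.001, 0.779, 0.627, 0.0]
ft_force: [-0.7, 0.0, -1.3]
opening: 0.0228
grasp_force: 59.4
[ 0.55031764 -0.22240102  0.19613888] [-0.69787232  0.0303674  -1.33501894] [-4.92756078e-04  8.96199314e-04 -9.99999477e-01]
```

View pics/v3.png

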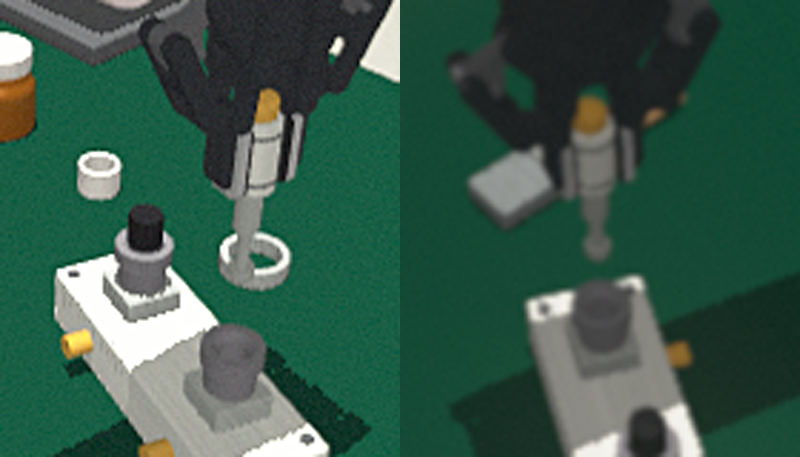

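Run:
```python
from h import *
n=tri([ray('side',(394,264)),ray('scene',(291.7,177))]);t=tri([ray('side',(404,203)),ray('scene',(290.4,138.5))]);print(n,t)
e=np.array([.5505,-.2225,.127])
print(proj('side',e),proj('scene',e),proj('side',e+[0,0,.111]),proj('scene',e+[0,0,.111]))
```

```text
[ 0.55252057 -0.22049721  0.1315707 ] [ 0.54941776 -0.22441131  0.23796235]
[392.85694194 267.76332146] [291.40446126 177.19715916] [400.88163204 202.65866054] [288.74757543 138.74830692]
```

```bash
python3 -m inch '0 -1.5 -15 0 0 0 -1;0 0 -15 0 0 0 -1;0 0 -8 0 0 0 -1;0 0 0 0 0 0 -1'; python3 -m inch '0 0 -3 0 0 0 -1;0 0 -3 0 0 0 -1;0 0 -3 0 0 0 -1;0 0 0 0 0 0 -1'
```

```text
clock: 7.95
eef_pos: [0.5497, -0.2254, 0.1572]
tcp_rot: [-0.001, 0.779, 0.626, -0.0]
ft_force: [-0.2, -0.5, -1.9]
opening: 0.0225
grasp_force: 59.5
clock: 8.45
eef_pos: [0.5502, -0.2256, 0.1491]
tcp_rot: [-0.0, 0.78, 0.626, -0.0]
ft_force: [-1.2, 0.1, -1.9]
opening: 0.023
grasp_force: 59.5
```

```bash
python3 -m inch '0 1.5 0 0 0 0 -1;0 0 -2 0 0 0 -1;0 0 -2 0 0 0 -1;0 0 -2 0 0 0 -1;0 0 0 0 0 0 -1'; python3 -m inch '0 0 -1 0 0 0 -1;0 0 -1 0 0 0 -1;0 0 0 0 0 0 -1'
```

```text
clock: 9.07
eef_pos: [0.5502, -0.2241, 0.143]
tcp_rot: [-0.0, 0.78, 0.626, -0.0]
ft_force: [0.2, -0.4, -1.1]
opening: 0.0227
grasp_force: 59.4
clock: 9.45
eef_pos: [0.5503, -0.2241, 0.1412]
tcp_rot: [-0.0, 0.779, 0.626, -0.0]
ft_force: [0.4, 0.1, -1.5]
opening: 0.0227
grasp_force: 59.5
```

```bash
for i in 1; do :; done; python3 -m inch '0 0 -1 0 0 0 -1;0 0 -1 0 0 0 -1;0 0 -1 0 0 0 -1;0 0 0 0 0 0 -1'; python3 -m inch '0 0 -1 0 0 0 -1;0 0 -1 0 0 0 -1;0 0 -1 0 0 0 -1;0 0 0 0 0 0 -1'; python3 -m inch '0 0 -1 0 0 0 -1;0 0 -1 0 0 0 -1;0 0 -1 0 0 0 -1;0 0 0 0 0 0 -1'
```

```text
clock: 9.95
eef_pos: [0.5503, -0.2241, 0.1382]
tcp_rot: [-0.0, 0.779, 0.626, -0.0]
ft_force: [-0.7, 0.1, -1.4]
opening: 0.0226
grasp_force: 59.4
clock: 10.45
eef_pos: [0.5503, -0.2241, 0.1352]
tcp_rot: [-0.0, 0.779, 0.626, -0.0]
ft_force: [0.1, 0.7, -1.9]
opening: 0.0226
grasp_force: 59.5
clock: 10.95
eef_pos: [0.5503, -0.2241, 0.1322]
tcp_rot: [-0.0, 0.779, 0.626, -0.0]
ft_force: [-0.8, -0.4, -1.3]
opening: 0.0225
grasp_force: 59.5
```

```bash
python3 -m inch '0 0 -1 0 0 0 -1;0 0 -1 0 0 0 -1;0 0 -1 0 0 0 -1;0 0 0 0 0 0 -1'; python3 -m inch '0 0 -1 0 0 0 -1;0 0 -1 0 0 0 -1;0 0 -1 0 0 0 -1;0 0 0 0 0 0 -1'; python3 -m inch '0 0 -1 0 0 0 -1;0 0 -1 0 0 0 -1;0 0 0 0 0 0 -1'
```

```text
clock: 11.45
eef_pos: [0.5499, -0.224, 0.1292]
tcp_rot: [-0.0, 0.779, 0.626, -0.0]
ft_force: [-2.5, 1.0, 1.9]
opening: 0.0228
grasp_force: 59.7
clock: 11.95
eef_pos: [0.5499, -0.224, 0.1261]
tcp_rot: [-0.0, 0.78, 0.626, -0.0]
ft_force: [-3.9, 1.6, 2.4]
opening: 0.0225
grasp_force: 59.8
clock: 12.32
eef_pos: [0.5495, -0.2239, 0.1234]
tcp_rot: [-0.001, 0.78, 0.626, -0.001]
ft_force: [-4.4, 1.2, -2.4]
opening: 0.0229
grasp_force: 59.4
```

```bash
python3 -m inch '0 0 -1 0 0 0 -1;0 0 -1 0 0 0 -1;0 0 -1 0 0 0 -1;0 0 0 0 0 0 -1'; python3 -m inch '0 0 -1 0 0 0 -1;0 0 -1 0 0 0 -1;0 0 0 0 0 0 -1';  python3 -m inch '0 0 -1 0 0 0 -1;0 0 -1 0 0 0 -1;0 0 0 0 0 0 -1'
```

```text
clock: 12.82
eef_pos: [0.55, -0.224, 0.121]
tcp_rot: [-0.0, 0.78, 0.626, -0.0]
ft_force: [-4.7, 1.5, 0.0]
opening: 0.0223
grasp_force: 59.6
clock: 13.2
eef_pos: [0.5509, -0.2243, 0.1191]
tcp_rot: [0.0, 0.78, 0.626, 0.0]
ft_force: [-0.9, -0.6, -5.2]
opening: 0.023
grasp_force: 59.2
clock: 13.58
eef_pos: [0.5507, -0.2242, 0.1174]
tcp_rot: [0.0, 0.779, 0.626, 0.0]
ft_force: [-1.3, 0.8, -1.7]
opening: 0.0229
grasp_force: 59.3
```

```bash
python3 -m inch '0 0 -1 0 0 0 -1;0 0 -1 0 0 0 -1;0 0 0 0 0 0 -1'; python3 -m inch '0 0 -0.7 0 0 0 -1;0 0 0 0 0 0 -1';  python3 -m inch '0 0 -0.7 0 0 0 -1;0 0 0 0 0 0 -1'
```

```text
clock: 13.95
eef_pos: [0.5506, -0.2242, 0.1153]
tcp_rot: [0.0, 0.779, 0.626, 0.0]
ft_force: [-0.8, 0.1, -1.3]
opening: 0.0228
grasp_force: 59.5
clock: 14.2
eef_pos: [0.5506, -0.2242, 0.1146]
tcp_rot: [0.0, 0.78, 0.626, 0.0]
ft_force: [-0.9, 0.2, -1.4]
opening: 0.0229
grasp_force: 59.5
clock: 14.45
eef_pos: [0.5505, -0.2242, 0.1139]
tcp_rot: [0.0, 0.78, 0.626, 0.0]
ft_force: [0.3, 0.1, -0.5]
opening: 0.0225
grasp_force: 59.6
```

```bash
python3 -m inch '0 0 -0.5 0 0 0 -1;0 0 0 0 0 0 -1'; python3 -m inch '0 0 -0.5 0 0 0 -1;0 0 0 0 0 0 -1'
```

```text
clock: 14.7
eef_pos: [0.5505, -0.2242, 0.1136]
tcp_rot: [0.0, 0.78, 0.626, 0.0]
ft_force: [-0.3, 0.1, 0.0]
opening: 0.0221
grasp_force: 59.8
clock: 14.95
eef_pos: [0.5506, -0.2242, 0.1135]
tcp_rot: [0.0, 0.78, 0.626, 0.0]
ft_force: [-1.7, 0.4, 5.3]
opening: 0.0226
grasp_force: 60.2
```

```bash
python3 -m inch '0 0 -0.4 0 0 0 -1;0 0 0 0 0 0 -1;0 0 0 0 0 0 -1'; python3 -m inch '0 0 1 0 0 0 -1;0 0 1 0 0 0 -1;0 0 0 0 0 0 -1'
```

```text
clock: 15.32
eef_pos: [0.5506, -0.2242, 0.1134]
tcp_rot: [0.0, 0.78, 0.626, 0.0]
ft_force: [-3.3, 0.6, 7.9]
opening: 0.0221
grasp_force: 60.6
clock: 15.7
eef_pos: [0.5504, -0.2242, 0.1144]
tcp_rot: [0.0, 0.78, 0.626, 0.0]
ft_force: [-0.1, 0.5, -0.6]
opening: 0.0228
grasp_force: 59.6
```

```bash
python3 -m inch '0 0 0.5 0 0 0 -1;0 0 0 0 0 0 -1'; python3 -m inch '0 0 0.5 0 0 0 -1;0 0 0 0 0 0 -1'; python3 -m inch '0 0 0.5 0 0 0 -1;0 0 0 0 0 0 -1'; python3 -m inch '0 0 0.5 0 0 0 -1;0 0 0 0 0 0 -1'
```

```text
clock: 15.95
eef_pos: [0.5504, -0.2241, 0.1149]
tcp_rot: [0.0, 0.78, 0.626, 0.0]
ft_force: [0.2, -0.3, -1.3]
opening: 0.0226
grasp_force: 59.6
clock: 16.2
eef_pos: [0.5504, -0.2241, 0.1155]
tcp_rot: [0.0, 0.779, 0.626, 0.0]
ft_force: [-0.4, -0.0, -2.4]
opening: 0.0229
grasp_force: 59.6
clock: 16.45
eef_pos: [0.5504, -0.2242, 0.1161]
tcp_rot: [0.0, 0.78, 0.626, 0.0]
ft_force: [-0.3, 0.2, -1.3]
opening: 0.0229
grasp_force: 59.6
clock: 16.7
eef_pos: [0.5504, -0.2241, 0.1165]
tcp_rot: [0.0, 0.78, 0.626, 0.0]
ft_force: [0.6, 0.1, -1.3]
opening: 0.0229
grasp_force: 59.6
```

```bash
python3 -m inch '0 0 0.5 0 0 0 -1;0 0 0 0 0 0 -1'; python3 -m inch '0 0 0.5 0 0 0 -1;0 0 0 0 0 0 -1'; python3 -m inch '0 0 0.5 0 0 0 -1;0 0 0 0 0 0 -1'; python3 -m inch '0 0 0.5 0 0 0 -1;0 0 0 0 0 0 -1'
```

```text
clock: 16.95
eef_pos: [0.5504, -0.2241, 0.117]
tcp_rot: [0.0, 0.78, 0.626, 0.0]
ft_force: [0.1, -0.1, -1.4]
opening: 0.0225
grasp_force: 59.6
clock: 17.2
eef_pos: [0.5504, -0.2242, 0.1175]
tcp_rot: [0.0, 0.78, 0.626, 0.0]
ft_force: [0.2, 0.3, -1.3]
opening: 0.0227
grasp_force: 59.6
clock: 17.45
eef_pos: [0.5504, -0.2241, 0.118]
tcp_rot: [0.0, 0.779, 0.626, 0.0]
ft_force: [-0.1, -0.3, -1.0]
opening: 0.0226
grasp_force: 59.6
clock: 17.7
eef_pos: [0.5504, -0.2241, 0.1185]
tcp_rot: [0.0, 0.78, 0.626, 0.0]
ft_force: [0.1, 0.2, -1.6]
opening: 0.0226
grasp_force: 59.6
```

```bash
python3 -m inch '0 0 0.5 0 0 0 -1;0 0 0 0 0 0 -1'; python3 -m inch '0 0 0.5 0 0 0 -1;0 0 0 0 0 0 -1'; python3 -m inch '0 0 0.5 0 0 0 -1;0 0 0 0 0 0 -1'
```

```text
clock: 17.95
eef_pos: [0.5503, -0.2241, 0.1189]
tcp_rot: [-0.0, 0.78, 0.626, -0.0]
ft_force: [-0.7, 0.8, -1.6]
opening: 0.0226
grasp_force: 59.5
clock: 18.2
eef_pos: [0.5502, -0.2241, 0.1192]
tcp_rot: [-0.0, 0.78, 0.626, -0.0]
ft_force: [1.1, 0.4, -6.4]
opening: 0.0228
grasp_force: 59.2
clock: 18.45
eef_pos: [0.5501, -0.2241, 0.1195]
tcp_rot: [-0.0, 0.78, 0.626, -0.0]
ft_force: [2.6, -0.1, -10.5]
opening: 0.0227
grasp_force: 59.2
```

```bash
python3 -m inch '0 0 0.3 0 0 0 -1;0 0 0 0 0 0 -1;0 0 0 0 0 0 -1'
```

```text
clock: 18.82
eef_pos: [0.55, -0.224, 0.1197]
tcp_rot: [-0.0, 0.779, 0.626, -0.0]
ft_force: [2.6, -1.3, -16.1]
opening: 0.0224
grasp_force: 59.4
```

```bash
python3 -m inch '0 0 -0.15 0 0 0 -1;0 0 0 0 0 0 -1;0 0 0 0 0 0 -1'; python3 -m inch '0 0 0 0 0 0 -1;0 0 0 0 0 0 -1;0 0 0 0 0 0 -1'
```

```text
clock: 19.2
eef_pos: [0.55, -0.2241, 0.1199]
tcp_rot: [-0.0, 0.78, 0.626, -0.0]
ft_force: [3.4, -1.1, -16.8]
opening: 0.0227
grasp_force: 59.5
clock: 19.58
eef_pos: [0.5501, -0.224, 0.1199]
tcp_rot: [-0.0, 0.779, 0.626, -0.0]
ft_force: [2.7, -0.8, -19.1]
opening: 0.0226
grasp_force: 59.5
```

The force is creeping up, so I ease off.

```bash
python3 -m inch '0 0 -0.5 0 0 0 -1;0 0 0 0 0 0 -1'; python3 -m inch '0 0 0 0 0 0 -1;0 0 0 0 0 0 -1'
```

```text
clock: 19.82
eef_pos: [0.5502, -0.2241, 0.1197]
tcp_rot: [-0.0, 0.78, 0.626, -0.0]
ft_force: [0.9, -0.0, -14.8]
opening: 0.0225
grasp_force: 59.5
clock: 20.08
eef_pos: [0.5502, -0.2241, 0.1197]
tcp_rot: [-0.0, 0.779, 0.626, -0.0]
ft_force: [0.1, -0.3, -13.9]
opening: 0.0228
grasp_force: 59.5
```

Net pull is about 12.4 N, so I hold there.

```bash
python3 -m inch '0 0 0 0 0 0 -1;0 0 0 0 0 0 -1'; python3 -m inch '0 0 0 0 0 0 -1;0 0 0 0 0 0 -1';python3 -m inch '0 0 0 0 0 0 -1;0 0 0 0 0 0 -1';python3 -m inch '0 0 0 0 0 0 -1;0 0 0 0 0 0 -1';python3 -m inch '0 0 0 0 0 0 -1;0 0 0 0 0 0 -1'
```

```text
clock: 20.32
eef_pos: [0.5502, -0.2241, 0.1197]
tcp_rot: [-0.0, 0.78, 0.626, -0.0]
ft_force: [-0.2, -0.4, -14.5]
opening: 0.0228
grasp_force: 59.6
clock: 20.58
eef_pos: [0.5502, -0.2241, 0.1196]
tcp_rot: [-0.0, 0.78, 0.626, -0.0]
ft_force: [-0.2, 0.1, -12.8]
opening: 0.0226
grasp_force: 59.7
clock: 20.82
eef_pos: [0.5502, -0.2241, 0.1196]
tcp_rot: [-0.0, 0.78, 0.626, -0.0]
ft_force: [-0.3, 0.8, -12.8]
opening: 0.0228
grasp_force: 59.7
clock: 21.08
eef_pos: [0.5503, -0.2241, 0.1196]
tcp_rot: [-0.0, 0.78, 0.626, -0.0]
ft_force: [0.6, -0.3, -13.7]
opening: 0.0229
grasp_force: 59.7
clock: 21.32
eef_pos: [0.5503, -0.2241, 0.1196]
tcp_rot: [-0.0, 0.779, 0.626, -0.0]
ft_force: [-0.2, 0.1, -13.7]
opening: 0.0226
grasp_force: 59.7
```

Held steady at about 12 N for over 1 s. Now I relax the pull, open and withdraw upward.

```bash
python3 -m inch '0 0 -1 0 0 0 -1;0 0 -0.5 0 0 0 -1;0 0 0 0 0 0 -1'; python3 -m inch '0 0 0 0 0 0 1;0 0 0 0 0 0 1;0 0 0 0 0 0 1;0 0 0 0 0 0 1;0 0 0 0 0 0 1'; python3 -m inch '0 0 0 0 0 0 1;0 0 0 0 0 0 1'
```

```text
clock: 21.7
eef_pos: [0.5509, -0.2243, 0.119]
tcp_rot: [0.001, 0.78, 0.626, 0.0]
ft_force: [-3.4, 0.1, -1.4]
opening: 0.0226
grasp_force: 60.7
clock: 22.32
eef_pos: [0.5504, -0.2242, 0.1182]
tcp_rot: [0.0, 0.779, 0.626, 0.0]
ft_force: [0.4, -0.4, -0.5]
opening: 0.0853
grasp_force: 0.0
clock: 22.58
eef_pos: [0.5504, -0.2241, 0.1181]
tcp_rot: [-0.0, 0.78, 0.626, 0.0]
ft_force: [-0.3, 0.2, -0.2]
opening: 0.0854
grasp_force: 0.0
```

```bash
python3 -m inch '0 0 10 0 0 0 1;0 0 30 0 0 0 1;0 0 40 0 0 0 1;0 0 40 0 0 0 1;0 0 0 0 0 0 1'; python3 -m inch '0 0 0 0 0 0 1;0 0 0 0 0 0 1;0 0 0 0 0 0 1'
python3 - <<'E'
from h import *
shot('side','s4.png');shot('scene','c4.png')
a=cv2.imread('pics/s4.png')[200:340,320:440];b=cv2.imread('pics/c4.png')[130:270,230:350]
cv2.imwrite('pics/v4.png',cv2.resize(np.hstack([a,b]),(800,467),interpolation=cv2.INTER_CUBIC))
e=np.array([.5505,-.2238,.044])
for n in('side','scene'): print(proj(n,e+[0,0,.111]))
E
```

```text
clock: 23.2
eef_pos: [0.5527, -0.2247, 0.2424]
tcp_rot: [0.003, 0.78, 0.626, 0.002]
ft_force: [-0.2, 0.1, -1.6]
opening: 0.0855
grasp_force: 0.0
clock: 23.58
eef_pos: [0.5498, -0.2239, 0.2372]
tcp_rot: [-0.001, 0.779, 0.626, -0.0]
ft_force: [-0.3, 0.2, 0.0]
opening: 0.0853
grasp_force: 0.0
[395.43095781 252.8855559 ]
[290.43086945 167.76960966]
```

View pics/v4.png

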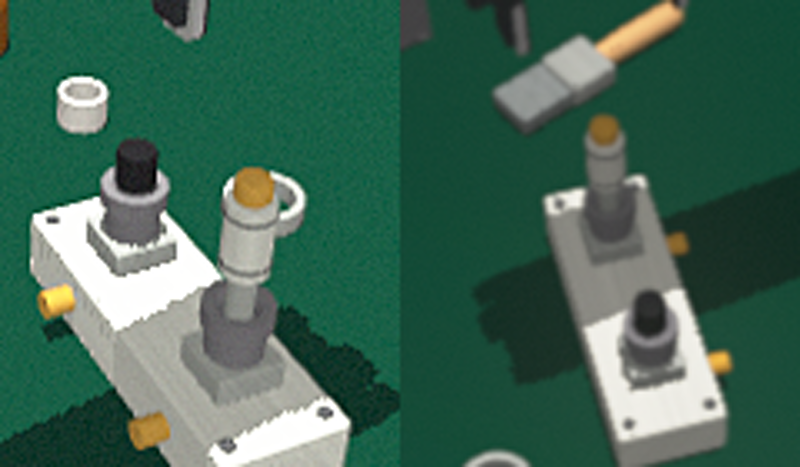

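The filter stands upright in the open coupling, its cap near side (396,252), which matches the prediction for seated. The gripper is clear, so I hand in.

```bash
python3 -c "
from bench import ctrl
print(ctrl.job_done())"
```

```text
the job is handed in; nothing more can be done
None
```

The job is handed in, with no verdict shown: I pushed the purge filter home against the stop, held about 12 N against the pawl for over a second (after a brief overshoot to about 17 N while settling), and left it released and upright in the open coupling.

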